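Gauge a brass spacer and hold the backdrop flap at its balance point

ROBOT

A 6-joint arm with a two-finger parallel gripper is mounted at the origin on a cart in front of the work surface, level with it; the furniture and walls round the work are solid. World frame = base frame: x ahead of the robot, y to its left, z up, the work surface at z = 0. Lengths are in m, angles in degrees, forces in N, time in s.
With the tool pointing down it reaches from about 0.3 to 0.875 m from the base axis. Payload 6.4 kg.
Tool frame: the origin (TCP) lies midway between the tips of the shut fingers; the grasp point (between the pads) lies 19 mm behind it (manip.grip_point_offset is the distance from the TCP to the grasp point, in m); z points along the fingers, y is the direction in which the jaws open and shut (so a half turn about z gives the same grasp; the last joint's range is limited). The gripper opens to 85 mm and grips with 20 to 120 N. Pads are 22 mm wide; open, the fingers measure 114 mm over their backs; the gripper's body (76 mm by 85 mm) begins 54 mm behind the grasp point. The pads swing forward as they close: fully open they stand 13 mm farther back than shut.
Start: joints at [-85.961, 10.359, 92.074, -0, 77.567, -11.82], TCP at [0.157, -0.553, 0.231] pointing down, gripper open.
Joint ranges: [-171.53, 171.53], [-51.25, 118.39], [17.06, 147.69], [-65.23, 245.23], [0, 150.52], [-178.68, 178.68]. Speed limits (degrees/s): [147.25, 147.25, 172.46, 180, 180, 180].

INTERFACE

Orientations are given as a 3x3 rotation matrix whose columns are the frame's x, y, z axes.
In Python, from plant import manip gives the robot as it stands.
- The arm moves only by the tool move_arm, never from a script. Its argument "targets" is a list that holds one entry, the list of rows, each a list of 5 numbers: the shift along the tool's x, y, z in m, then the turn about the tool's z in rad, then the closure, from -1 (fully open) to 1 (shut), so that 0 is half open. A call has 1 to 20 rows; each row shifts and turns the pose as measured when the row begins, along the tool's axes as they then stand; what a row does not reach is not made up. A row lasts 1/10 s, in which the tool goes at most 50 mm and 8.59 degrees, less where a joint would pass 70% of its speed; a pose out of reach is approached as far as the arm can. A call with a gripper value outside its range is refused whole. The fingers move at their own pace and stop on an object; "grip_force" is the grip in N (left out, the last holds). Time passes only in rows, so rows that do not move let the fingers close. It gives the time, the measured TCP pose, the force and the opening at its end, in the units of the state.
- manip.get_obs(): the state, without advancing time (a new reading comes with each control period).
- manip.snapshot(name): name is "scene" or "top" or "wrist"; returns the picture (480x640x3 uint8, red, green, blue); there is no depth.
- manip.camera_info(name): a dict with "camera_matrix" (3x3 intrinsics, pixels), "dist_coeffs" ([k1, k2, p1, p2, k3] as OpenCV has them; the pictures are not rectified), "world_from_camera" (4x4, takes a point from camera to world coordinates); the wrist camera has in their place "hand_eye" (4x4, takes a point from camera to tool coordinates, whose origin is the TCP and whose axes are the flange's). Camera axes: x right, y up, looking along -z (the intrinsics and any distortion apply to the point x, -y, -z); pixel columns grow to the right and rows downward; lengths in m; the calibration is good to about 2 mm. A picture is of the moment at which its call begins: read the wrist's pose just before it. camera_info takes no time and is no camera call.
- manip.hand_in(): hands the job in, once; it reports no verdict.
The state is a dict: "clock": time; "joint_positions": joint angles; "qvel": joint speeds; "joint_torque": joint torques, N m; "tool_pos": TCP position; "tool_rot": TCP orientation; "wrist_force": force on the tool from outside, world axes, zero at the start; "torque": the same for the moment, N m; "width": finger opening in m.
Only numpy, scipy, OpenCV 4.12 (cv2) and the standard library are available. Lean on these libraries where they do the work, as an engineer would, in place of code of your own. Each camera call takes 0.05 s, during which the arm holds its last target.

TASK

Get the brass spacer ready for its outline photo: first press the black cap of the drop gauge gently down until the sprung foot rests on the spacer with the red pointer in the green band, and leave the gauge there. Then swing the white backdrop flap up by its orange tab to its upright balance point, never letting it tip over towards the gauge, and finish still gripping the tab so that the flap stands still and upright. Do not shift the spacer on its anvil or disturb the small jar or the small red bottle.

Things in the scene. Friction and masses are not known exactly. Their poses are not given: they have to be found in the camera images.
- stand: Inspection stand, fixed: aluminium base plate 160 (x) x 290 (y) x 12 mm; origin under its centre on the bench, z up; yaw differs from run to run. On it: square anvil, 50 mm wide, top 20 mm above the bench, at (-10, -75) mm; gauge column 18 mm thick, 152 mm high, at (45, -75) mm; flap hinge at y = +65 mm; 60 mm high posts beside the hinge on which the leaning flap rests.
- spacer: Brass spacer: a round flange 36 mm across and 6 mm thick with a 26 mm round body on it, 24 mm high in all, loose on the anvil under the gauge foot; origin at the centre of its underside, z up; its top is 44 mm above the bench.
- gauge_slide (a joint): How far the blue gauge carriage has been pushed down its column (m), 0 at the top, up to 0.050; starts between 0 and 0.012. Friction (about 4 N) holds it where it is left; it takes about 3 to 7 N to push down. The foot meets the spacer at about 0.030.
- gauge_cap (a point): Centre of the flat top of the black press cap (32 mm across, 12 mm thick, on a 12 mm stem), straight above the anvil. 182 mm above the bench at gauge_slide = 0, sinking with the carriage. When it stands 145.5 mm above the bench the foot is on the spacer with the pointer in the middle of the green band (142 to 149 mm is inside the band).
- gauge_foot (a joint): Reading of the gauge (m): how far the sprung foot (24 mm disc under the carriage) has been pushed up into it, 0 hanging free, 0.014 fully in. The red pointer moves with it; the green band is 0.003 to 0.010. Spring 0.8 N at 0, 200 N/m.
- foot_tip (a point): Centre of the underside of the gauge foot.
- flap (a joint): Lean of the backdrop flap (rad): 0 is exactly upright, its balance point; positive leans away from the gauge (to the stand's +y), negative towards the gauge. Stops at +0.70 (where it starts) and -0.70. The hinge turns freely: let go, the flap falls to one side. Flap mass 150 g.
- flap_hinge (a point): Middle of the flap's hinge axis, which runs along the stand's x; 26 mm above the bench.
- flap_tab (a point): Centre of the orange grip tab on the middle of the flap's free edge: 50 mm wide (along the hinge), 10 mm thick, 36 mm long outward from the hinge; its centre is 117 mm and its outer end 135 mm from the hinge axis. The white panel below it is 120 mm wide and 5 mm thick.
- nut_jar: White jar with a beige lid, 44 mm across, 61 mm high, bystander, origin under its centre.
- threadlock_bottle: Small red bottle with a blue cap, 29 mm across, 96 mm high, bystander, origin under its centre.

How it is judged (in metres and radians):
On the way, in this order (a step that is already met when the one before it is completed fails the run):
1. the gauge foot rests on the spacer with the pointer in the green band, the flap still leaning at rest (value of joint gauge_foot between 0.003 and 0.01 m and horizontal distance between foot_tip and spacer below 0.008 m and value of joint flap above 0.6 rad), for 0.3 s.
2. the flap has been swung up to its balance point (value of joint flap between -0.1 and 0.1 rad), for 0.2 s.
At the end, for the whole second after the job is handed in: The flap is held by the fingers at its tab (over 1 N), within 0.06 rad (3.4 degrees) of upright and still (under 0.05 rad/s), while the gauge foot still rests on the spacer reading 3 to 10 mm, the spacer upright and within 8 mm of the foot's axis (value of joint flap between -0.06 and 0.06 rad and velocity of joint flap between -0.05 and 0.05 rad/s and contact force between the fingers and flap above 1 N and distance between the grasp point and flap_tab below 0.035 m and value of joint gauge_foot between 0.003 and 0.01 m and horizontal distance between foot_tip and spacer below 0.008 m and angle between spacer's own z axis and vertical below 0.1 rad); the arm keeps its last pose, push and grip.
It fails at once if the flap tips over towards the gauge (more than 0.3 rad past upright) (value of joint flap below -0.3 rad).
It fails at once if the gauge foot is rammed fully in (value of joint gauge_foot above 0.0135 m).
It fails at once if the spacer is shifted on its anvil (distance of spacer from where it was at the start of the episode above 0.01 m).
It fails at once if a bystander is disturbed (distance of any of nut_jar, threadlock_bottle from where it was at the start of the episode above 0.03 m).
It also fails if it takes over 45 s, if anything falls off the work surface, if the arm or the gripper's body presses on something with over 40 N, if the wrist force passes 120 N, or if a joint passes its speed limit or range.

## Working session

There is one attempt and no reset: what is moved stays moved. The work goes in short steps, Python scripts to look and compute and a tool call to move; the robot and the scene stay as the last step left them, time stands still between calls to the robot, and variables do not carry over. Pictures are saved under pics/ and viewed, and the job is handed in when it is done.

Besides the shell and the picture viewer there is one more tool, called after ">>>" as a command line: name --argument value ..., lists and objects as JSON in quotes. move_arm: Moves the arm, as the interface text tells. Its arguments: {"type":"object","properties":{"targets":{"type":"array"},"grip_force":{"type":"number"}},"required":["targets"]}

```bash
ls; mkdir -p pics; cat > h.py <<'E'
import numpy as np,cv2
from plant import manip
def snap(n,f):
    im=np.array(manip.snapshot(n)); cv2.imwrite('pics/'+f+'.png',im[:,:,::-1]); return im
def cam(n):
    c=manip.camera_info(n)
    K=np.array(c['camera_matrix']);D=np.array(c['dist_coeffs'])
    if 'world_from_camera' in c: T=np.array(c['world_from_camera'])
    else:
        o=manip.get_obs();W=np.eye(4);W[:3,:3]=np.array(o['tool_rot']);W[:3,3]=o['tool_pos'];T=W@np.array(c['hand_eye'])
    return K,D,T
def ray(C,u,v):
    K,D,T=C
    p=cv2.undistortPoints(np.array([[[u,v]]],float),K,D)[0,0]
    d=T[:3,:3]@np.array([p[0],-p[1],-1]);return T[:3,3],d/np.linalg.norm(d)
def onz(C,u,v,z):
    o,d=ray(C,u,v);return o+d*(z-o[2])/d[2]
def tri(r1,r2):
    A=[];b=[]
    for o,d in (r1,r2):
        P=np.eye(3)-np.outer(d,d);A.append(P);b.append(P@o)
    x=np.linalg.lstsq(np.vstack(A),np.hstack(b),rcond=None)[0]
    return x,[np.linalg.norm((np.eye(3)-np.outer(d,d))@(x-o)) for o,d in (r1,r2)]
def proj(C,p):
    K,D,T=C
    q=np.linalg.inv(T)@np.append(p,1);q=q[:3]*[1,-1,-1]
    return cv2.projectPoints(q[None],np.zeros(3),np.zeros(3),K,D)[0].ravel()
E
python3 - <<'E'
from h import *
o=manip.get_obs()
for k,v in o.items(): print(k,np.round(v,3).tolist())
for n in('scene','top','wrist'): snap(n,n+'0'); print(n,np.round(cam(n)[2],3).tolist(),cam(n)[0].tolist(),cam(n)[1])
print(manip.grip_point_offset)
E
```

```text
pics
clock 0.0
joint_positions [-85.962, 10.4, 92.133, 0.0, 77.568, -11.819]
qvel [0.085, 0.017, -0.033, -0.01, 0.009, -0.007]
joint_torque [-0.001, -44.488, -35.133, -0.0, 0.009, 0.0]
tool_pos [0.157, -0.553, 0.23]
tool_rot [[0.962, 0.273, -0.0], [0.273, -0.962, 0.002], [0.0, -0.002, -1.0]]
wrist_force [0.413, -0.677, -0.371]
torque [-0.026, -0.054, -0.085]
width 0.085
scene [[-0.844, 0.356, -0.402, 0.127], [-0.537, -0.567, 0.625, 0.486], [-0.005, 0.743, 0.669, 0.707], [0.0, 0.0, 0.0, 1.0]] [[515.47389181547, 0.0, 327.738051589053], [0.0, 515.47389181547, 238.396946055717], [0.0, 0.0, 1.0]] [-0.10355294  0.          0.          0.          0.        ]
top [[0.009, 0.995, -0.097, 0.389], [-1.0, 0.011, 0.023, -0.072], [0.024, 0.097, 0.995, 1.007], [0.0, 0.0, 0.0, 1.0]] [[473.97357277151906, 0.0, 322.94142304435394], [0.0, 473.97357277151906, 234.35633218974687], [0.0, 0.0, 1.0]] [-0.09120162  0.          0.          0.          0.        ]
wrist [[0.273, 0.925, 0.262, 0.224], [-0.962, 0.263, 0.073, -0.534], [-0.001, -0.272, 0.962, 0.374], [0.0, 0.0, 0.0, 1.0]] [[344.37716936283493, 0.0, 320.61872137202596], [0.0, 344.37716936283493, 242.36293938067908], [0.0, 0.0, 1.0]] [-0.05344659  0.          0.          0.          0.        ]
0.0187
```

View pics/scene0.png

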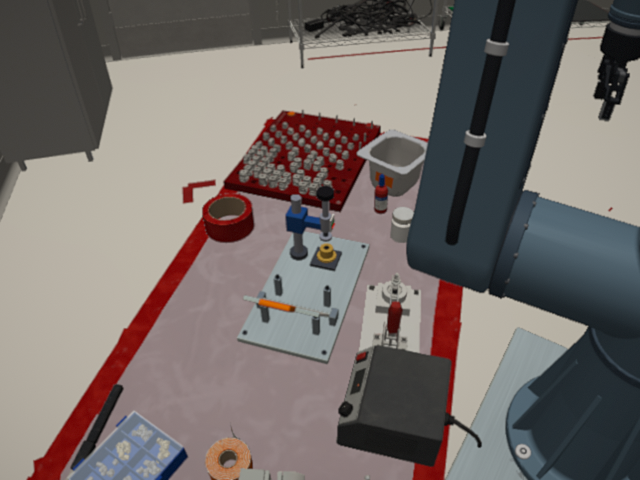

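View pics/top0.png

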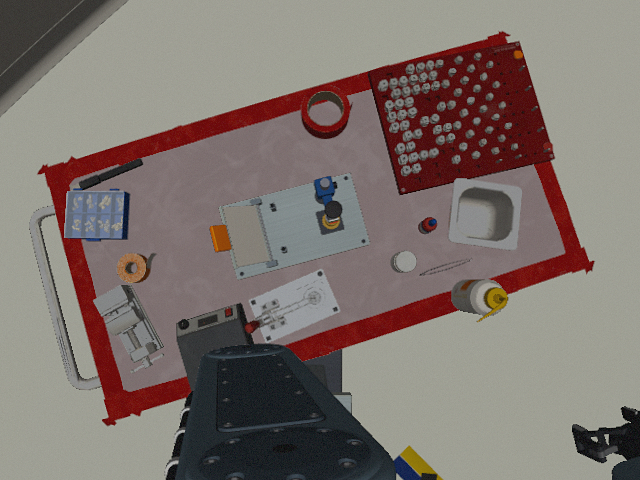

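```bash
python3 - <<'E'
import cv2
t=cv2.imread('pics/top0.png');s=cv2.imread('pics/scene0.png')
cv2.imwrite('pics/tc.png',cv2.resize(t[165:285,200:360],None,fx=5,fy=5,interpolation=cv2.INTER_CUBIC))
cv2.imwrite('pics/sc.png',cv2.resize(s[175:365,230:430],None,fx=3.15,fy=3.15,interpolation=cv2.INTER_CUBIC))
E
```

```text
(no output)
```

View pics/tc.png

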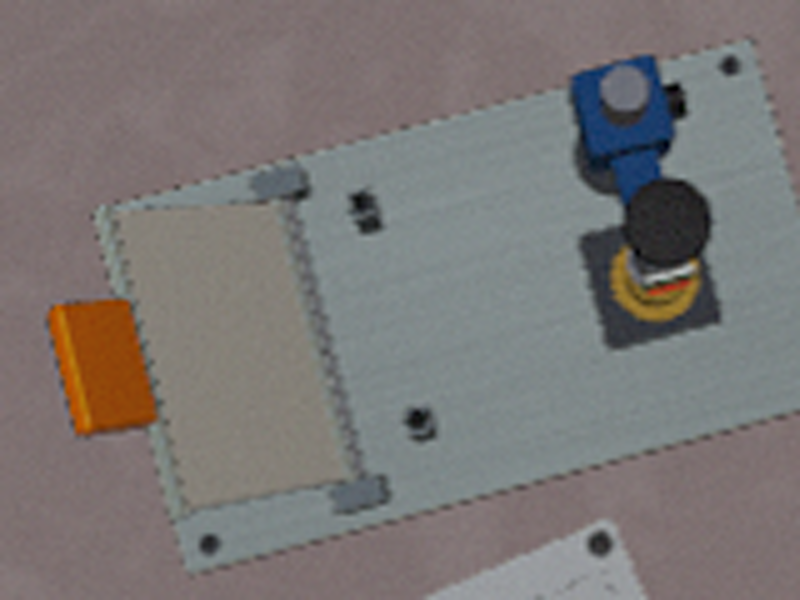

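View pics/sc.png

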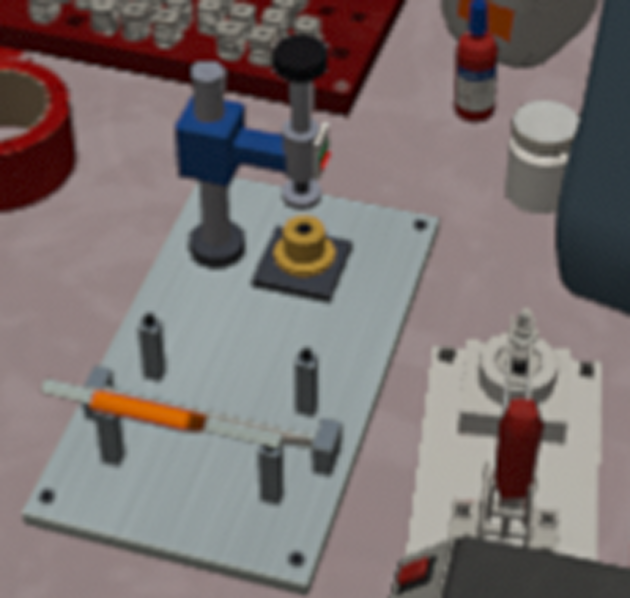

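```bash
cat > st.py <<'E'
from h import *
def stand():
    C=cam('top')
    px=[(219.4,207),(350.4,172.8),(238,279.6),(368.7,242)]
    L=np.array([[.08,.145],[.08,-.145],[-.08,.145],[-.08,-.145]])
    W=np.array([onz(C,u,v,.012)[:2] for u,v in px])
    mw=W.mean(0);H=(L-L.mean(0)).T@(W-mw);U,S,Vt=np.linalg.svd(H);R=Vt.T@np.diag([1,np.linalg.det(Vt.T@U.T)])@U.T
    return mw,R,W,(L@R.T+mw)
E
python3 - <<'E'
from st import *
mw,R,W,F=stand();print('ctr',mw,'yaw',np.degrees(np.arctan2(R[1,0],R[0,0])),'res mm',np.round((W-F)*1e3,1).tolist())
print('edges',np.linalg.norm(W[0]-W[1]),np.linalg.norm(W[0]-W[2]),np.linalg.norm(W[2]-W[3]))
w=lambda x,y,z:np.append(R@np.array([x,y])+mw,z)
T,S=cam('top'),cam('scene')
print('pred cap xy',w(-.01,-.075,.17),'column',w(.045,-.075,.15))
# cap
t=cv2.imread('pics/top0.png').astype(int);s=cv2.imread('pics/scene0.png').astype(int)
def mask(im,f,box):
    m=np.zeros(im.shape[:2],np.uint8);x0,y0,x1,y1=box
    m[y0:y1,x0:x1]=f(im[y0:y1,x0:x1]);n,l,st,c=cv2.connectedComponentsWithStats(m)
    i=1+np.argmax(st[1:,4]);return c[i],st[i]
dk=lambda a:(a.max(2)<60).astype(np.uint8)
print('cap top',mask(t,dk,(322,198,345,219)),'scene',mask(s,dk,(314,183,336,203)))
og=lambda a:((a[...,2]>140)&(a[...,0]<60)&(a[...,2]-a[...,1]>50)).astype(np.uint8)
print('tab',mask(t,og,(205,220,240,255)),mask(s,og,(250,290,300,320)))
cx=mask(t,dk,(322,198,345,219))[0]
for z in(.165,.17,.175,.18):print(z,onz(T,*cx,z))
ct=mask(t,og,(205,220,240,255))[0];cs=mask(s,og,(250,290,300,320))[0]
print('tab tri',tri(ray(T,*ct),ray(S,*cs)),'pred',w(0,.065+.117*np.sin(.7),.026+.117*np.cos(.7)))
sc=mask(s,dk,(314,183,336,203))[0]
print('cap tri',tri(ray(T,*cx),ray(S,*sc)))
# predicted pixels 
print('proj captop scene z.182/.17',proj(S,w(-.01,-.075,.182)),proj(S,w(-.01,-.075,.17)),proj(T,w(-.01,-.075,.176)))
print('hinge',w(0,.065,.026))
for n,p in(('jar',(404,261)),('bottle',(428,225))):print(n,onz(T,*p,.061 if n=='jar' else .09))
E
```

```text
ctr [ 0.50511956 -0.03440623] yaw 15.921751062018696 res mm [[-0.6, -1.9], [-2.8, -0.8], [0.6, -1.4], [2.8, 4.0]]
edges 0.2883221678224282 0.15877858623648278 0.28541688375745394
pred cap xy [ 0.51607751 -0.10927227  0.17      ] column [ 0.56896756 -0.09418443  0.15      ]
cap top (array([332.82539683, 209.43253968]), array([324, 201,  18,  18, 252], dtype=int32)) scene (array([324.22924901, 194.06324111]), array([314, 186,  20,  17, 253], dtype=int32))
tab (array([219.46614583, 237.34635417]), array([210, 225,  20,  27, 384], dtype=int32)) (array([274.51412429, 304.7740113 ]), array([259, 299,  32,  12, 177], dtype=int32))
0.165 [ 0.51611925 -0.10869137  0.165     ]
0.17 [ 0.51536385 -0.10847057  0.17      ]
0.175 [ 0.51460846 -0.10824977  0.175     ]
0.18 [ 0.51385307 -0.10802897  0.18      ]
tab tri (array([0.46834937, 0.10281616, 0.11656754]), [np.float64(0.0005498857271630293), np.float64(0.0005498857271628599)]) pred [0.46661171 0.10058212 0.11548654]
cap tri (array([ 0.51543279, -0.10845413,  0.16984087]), [np.float64(5.0338479886885524e-05), np.float64(5.03384798866659e-05)])
proj captop scene z.182/.17 [324.13221843 188.01119362] [324.19949971 193.63005343] [333.43257263 208.53536087]
hinge [0.48728848 0.02810019 0.026     ]
jar [ 0.42912727 -0.25710563  0.061     ]
bottle [ 0.49904677 -0.29965824  0.09      ]
```

View pics/wrist0.png

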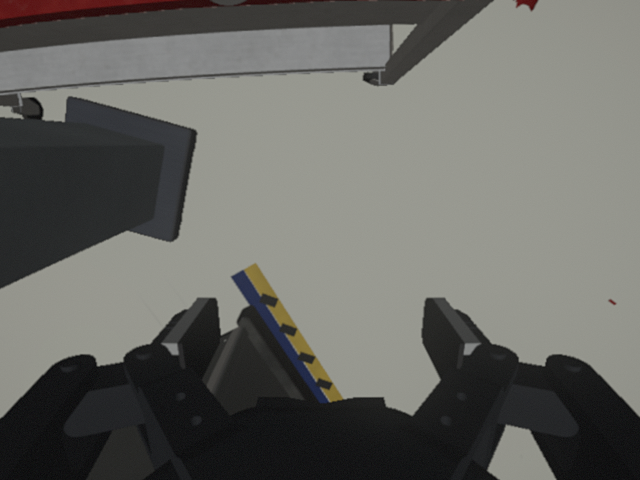

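```bash
python3 - <<'E'
from h import *
T=cam('top')
for z in (0,.1,.2,.3): print(z,onz(T,465,297,z),onz(T,497,299,z))
E
```

```text
0 [ 0.35545409 -0.40106316  0.        ] [ 0.35112902 -0.47187664  0.        ]
0.1 [ 0.35878178 -0.36832869  0.1       ] [ 0.35488634 -0.43210805  0.1       ]
0.2 [ 0.36210947 -0.33559422  0.2       ] [ 0.35864365 -0.39233945  0.2       ]
0.3 [ 0.36543716 -0.30285976  0.3       ] [ 0.36240096 -0.35257086  0.3       ]
```

>>> move_arm --targets '[[[0, 0, -0.04, 0, 1], [0, 0, -0.04, 0, 1], [0.01, -0.007, -0.03, 0, 1], [0.033, -0.0235, 0, 0, 1], [0.033, -0.0235, 0, 0, 1], [0.033, -0.0235, 0, 0, 1], [0.033, -0.0235, 0, 0, 1], [0.033, -0.0235, 0, 0, 1], [0.033, -0.0235, 0, 0, 1], [0.033, -0.0235, 0, 0, 1], [0.033, -0.0235, 0, 0, 1], [0.033, -0.0235, 0, 0, 1], [0.033, -0.0235, 0, 0, 1], [0.033, -0.0235, 0, 0, 1], [0.033, -0.0235, 0, 0, 1], [0, 0, 0, 0, 1]]]' --grip_force 40

```text
clock: 1.75
tool_pos: [0.4784, -0.1474, 0.3429]
tool_rot: [[0.963, 0.268, 0.0], [0.268, -0.963, 0.01], [0.003, -0.009, -1.0]]
wrist_force: [-0.2, -0.1, -0.5]
width: -0.0001
```

```bash
cat > go.py <<'E'
from h import *
import sys
def to(x,y,z):
    o=manip.get_obs();R=np.array(o['tool_rot']);p=np.array(o['tool_pos'])
    print('t',round(o['clock'],2),'tcp',np.round(p,4),'F',np.round(o['wrist_force'],2),'w',round(o['width'],4))
    print('R',np.round(R,3).tolist());print('delta tool',np.round(R.T@(np.array([x,y,z])-p),4))
if __name__=='__main__': to(*map(float,sys.argv[1:4]))
E
python3 go.py .5155 -.1087 .2
```

```text
t 1.75 tcp [ 0.4784 -0.1474  0.3429] F [-0.22 -0.07 -0.52] w -0.0001
R [[0.963, 0.268, 0.0], [0.268, -0.963, 0.01], [0.003, -0.009, -1.0]]
delta tool [ 0.0457 -0.026   0.1433]
```

>>> move_arm --targets '[[[0.023, -0.013, 0.02, 0, 1], [0.02, -0.012, 0.04, 0, 1], [0.003, -0.001, 0.04, 0, 1], [0, 0, 0.04, 0, 1], [0, 0, 0.003, 0, 1], [0, 0, 0, 0, 1]]]'

```text
clock: 2.35
tool_pos: [0.5175, -0.1085, 0.1975]
tool_rot: [[0.963, 0.271, 0.002], [0.271, -0.963, 0.006], [0.004, -0.005, -1.0]]
wrist_force: [-0.2, -0.7, 0.4]
width: 0.0001
```

```bash
python3 go.py .5155 -.1087 .18; python3 -c "
from h import *
snap('wrist','w1');snap('scene','s1')"
```

```text
t 2.35 tcp [ 0.5175 -0.1085  0.1975] F [-0.22 -0.66  0.41] w 0.0001
R [[0.963, 0.271, 0.002], [0.271, -0.963, 0.006], [0.004, -0.005, -1.0]]
delta tool [-0.002  -0.0003  0.0175]
```

View pics/w1.png

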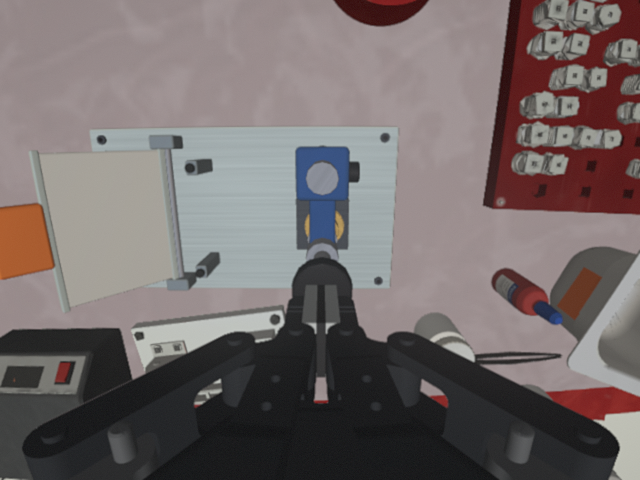

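View pics/s1.png

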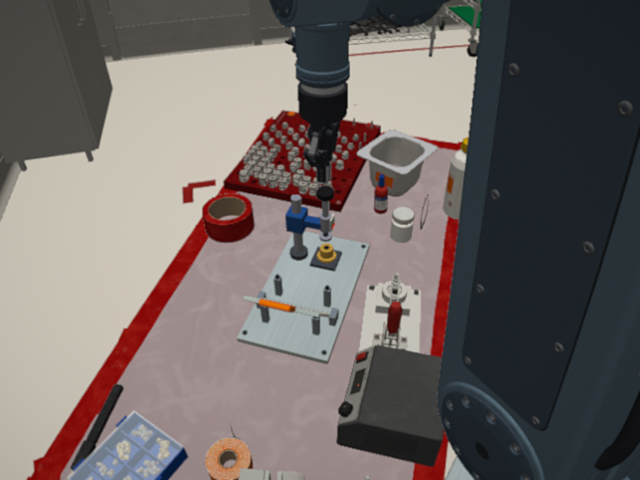

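The closed fingers sit over the cap (wrist image x≈321, same as cap). Pressing down.

>>> move_arm --targets '[[[-0.002, 0, 0.01, 0, 1], [0, 0, 0.008, 0, 1], [0, 0, 0.005, 0, 1], [0, 0, 0.004, 0, 1], [0, 0, 0.004, 0, 1], [0, 0, 0.004, 0, 1], [0, 0, 0.004, 0, 1], [0, 0, 0, 0, 1]]]'

```text
clock: 3.25
tool_pos: [0.5193, -0.1118, 0.1636]
tool_rot: [[0.963, 0.269, 0.013], [0.269, -0.963, 0.0], [0.013, 0.003, -1.0]]
wrist_force: [-0.0, -0.1, -0.3]
width: -0.0
```

```bash
python3 go.py .5155 -.1087 .1455
```

```text
t 3.25 tcp [ 0.5193 -0.1118  0.1636] F [-0.05 -0.07 -0.26] w -0.0
R [[0.963, 0.269, 0.013], [0.269, -0.963, 0.0], [0.013, 0.003, -1.0]]
delta tool [-0.003  -0.0041  0.018 ]
```

>>> move_arm --targets '[[[-0.001, -0.001, 0.004, 0, 1], [-0.001, -0.001, 0.004, 0, 1], [0, -0.001, 0.003, 0, 1], [0, 0, 0.003, 0, 1], [0, 0, 0, 0, 1]]]'

```text
clock: 3.75
tool_pos: [0.5188, -0.1108, 0.1499]
tool_rot: [[0.963, 0.269, 0.019], [0.269, -0.963, -0.003], [0.017, 0.008, -1.0]]
wrist_force: [0.7, -0.7, 1.3]
width: 0.0001
```

```bash
python3 go.py .5155 -.1087 .1455; python3 -c "
from h import *
snap('scene','s2');i=cv2.imread('pics/s2.png')
cv2.imwrite('pics/s2c.png',cv2.resize(i[160:290,270:400],None,fx=4.5,fy=4.5,interpolation=cv2.INTER_CUBIC))"
```

```text
t 3.75 tcp [ 0.5188 -0.1108  0.1499] F [ 0.68 -0.69  1.29] w 0.0001
R [[0.963, 0.269, 0.019], [0.269, -0.963, -0.003], [0.017, 0.008, -1.0]]
delta tool [-0.0027 -0.003   0.0044]
```

View pics/s2c.png

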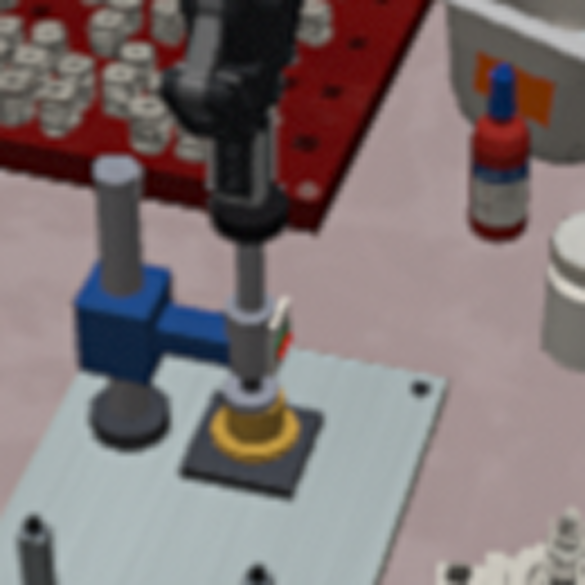

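>>> move_arm --targets '[[[0, -0.001, 0.003, 0, 1], [0, 0, 0.002, 0, 1], [0, 0, 0, 0, 1], [0, 0, 0, 0, 1]]]'

```text
clock: 4.2
tool_pos: [0.5188, -0.1102, 0.1451]
tool_rot: [[0.963, 0.269, 0.019], [0.269, -0.963, -0.004], [0.017, 0.009, -1.0]]
wrist_force: [-0.4, -1.4, 4.4]
width: -0.0001
```

```bash
python3 go.py .5155 -.1087 .1455
```

```text
t 4.2 tcp [ 0.5188 -0.1102  0.1451] F [-0.37 -1.38  4.36] w -0.0001
R [[0.963, 0.269, 0.019], [0.269, -0.963, -0.004], [0.017, 0.009, -1.0]]
delta tool [-0.0027 -0.0023 -0.0004]
```

>>> move_arm --targets '[[[0, 0, 0, 0, 1], [0, 0, 0, 0, 1], [0, 0, -0.004, 0, 1], [0, 0, -0.03, 0, 1], [0, 0, -0.04, 0, 1], [0, 0, -0.04, 0, 1], [0, 0, 0, 0, 1]]]'

```text
clock: 4.9
tool_pos: [0.5133, -0.1069, 0.259]
tool_rot: [[0.963, 0.269, 0.008], [0.269, -0.963, 0.004], [0.009, -0.001, -1.0]]
wrist_force: [0.5, -0.4, 0.2]
width: 0.0001
```

```bash
python3 go.py .5155 -.1087 .1455; python3 - <<'E'
from st import *
i=snap('scene','s3');snap('top','t3');a=i[:,:,::-1]
cv2.imwrite('pics/s3c.png',cv2.resize(a[160:290,270:400],None,fx=4.5,fy=4.5,interpolation=cv2.INTER_CUBIC))
m=np.zeros((480,640),np.uint8);m[183:215,314:336]=(a[183:215,314:336].max(2)<60)
n,l,s,c=cv2.connectedComponentsWithStats(m);k=1+np.argmax(s[1:,4]);print(c[k],s[k])
S=cam('scene')
for z in(.149,.1455,.142):print(z,proj(S,[.5155,-.1087,z-.0028]))
E
```

```text
t 4.9 tcp [ 0.5133 -0.1069  0.259 ] F [ 0.47 -0.37  0.23] w 0.0001
R [[0.963, 0.269, 0.008], [0.269, -0.963, 0.004], [0.009, -0.001, -1.0]]
delta tool [0.0006 0.0025 0.1135]
[324.58847737 207.18518519] [314 200  22  15 243]
0.149 [324.43030059 204.76763759]
0.1455 [324.44885523 206.33332935]
0.142 [324.46732183 207.89112428]
```

View pics/s3c.png

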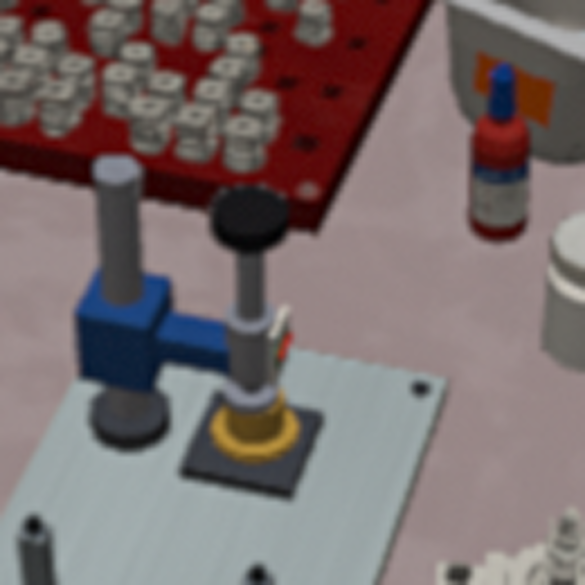

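>>> move_arm --targets '[[[0, -0.02, 0, 0, -1], [0.001, -0.035, 0, 0, -1], [0.002, -0.04, 0, 0, -1], [0.002, -0.04, 0, 0, -1], [0.003, -0.04, 0, 0, -1], [0.003, -0.035, 0, 0, -1], [0, 0, 0, 0, -1]]]'

```text
clock: 5.7
tool_pos: [0.4554, 0.1073, 0.2421]
tool_rot: [[0.964, 0.265, -0.023], [0.265, -0.964, 0.014], [-0.018, -0.019, -1.0]]
wrist_force: [-0.3, -0.1, 0.2]
width: 0.0854
```

```bash
python3 go.py .4664 .1032 .16; python3 -c "
from h import *
snap('wrist','w4');print(proj(cam('wrist'),[.4664,.1032,.116]))
snap('scene','s4')"
```

```text
t 5.7 tcp [0.4554 0.1073 0.2421] F [-0.33 -0.14  0.24] w 0.0854
R [[0.964, 0.265, -0.023], [0.265, -0.964, 0.014], [-0.018, -0.019, -1.0]]
delta tool [0.0111 0.0084 0.0818]
[330.31547279 219.89291803]
```

View pics/w4.png

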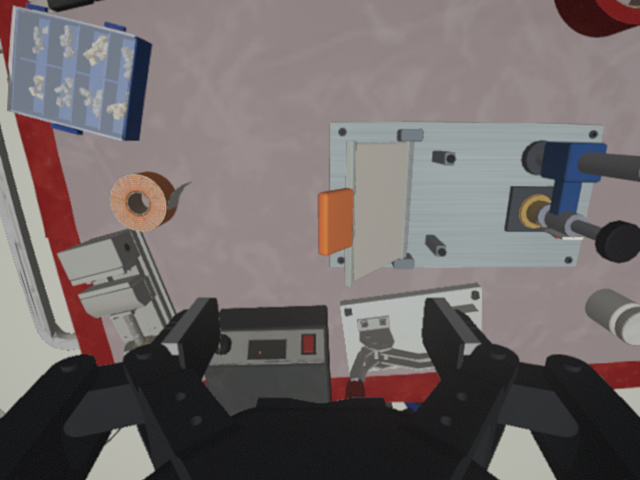

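>>> move_arm --targets '[[[0.004, 0.004, 0.02, 0, -1], [0.004, 0.004, 0.03, 0, -1], [0.003, 0.002, 0.03, 0, -1], [0, 0, 0, 0, -1]]]'

```text
clock: 6.2
tool_pos: [0.4684, 0.0942, 0.1577]
tool_rot: [[0.966, 0.259, -0.024], [0.259, -0.966, 0.011], [-0.02, -0.017, -1.0]]
wrist_force: [-0.1, 0.6, 0.2]
width: 0.0853
```

```bash
python3 go.py .4669 .1013 .088; python3 - <<'E'
from h import *
i=snap('wrist','w5').astype(int);C=cam('wrist')
m=((i[...,0]>140)&(i[...,2]<60)&(i[...,0]-i[...,1]>50)).astype(np.uint8)
n,l,s,c=cv2.connectedComponentsWithStats(m);k=1+np.argmax(s[1:,4]);print(c[k],s[k]);p=onz(C,*c[k],.1165);print(p)
d=p-np.array([.4875,.0291,0]);print('stand dx',d[0]*.9616+d[1]*.2743,'dy from hinge',-d[0]*.2743+d[1]*.9616)
E
```

```text
t 6.2 tcp [0.4684 0.0942 0.1577] F [-0.06  0.57  0.23] w 0.0853
R [[0.966, 0.259, -0.024], [0.259, -0.966, 0.011], [-0.02, -0.017, -1.0]]
delta tool [ 0.0018 -0.006   0.0698]
[310.02755131 271.23812201] [ 283  227   51   93 3557]
[0.46653769 0.10051629 0.1165    ]
stand dx -0.0005678726298521952 dy from hinge 0.07442387017964273
```

View pics/w5.png

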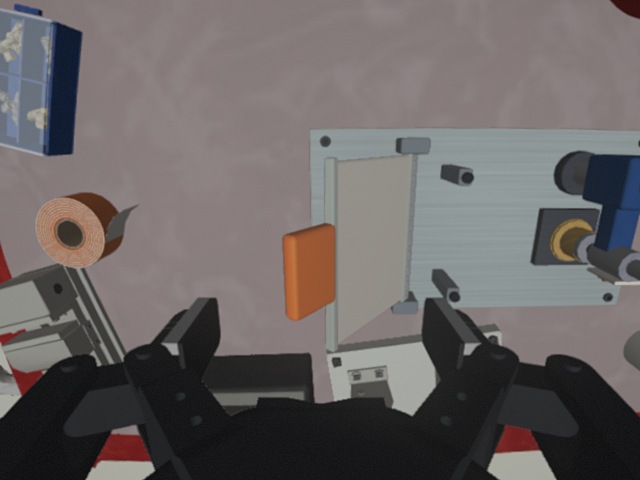

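>>> move_arm --targets '[[[0.001, -0.003, 0.02, -0.008, -1], [0.001, -0.003, 0.025, -0.007, -1], [0, -0.001, 0.024, 0, -1], [0, 0, 0, 0, -1]]]'

```text
clock: 6.65
tool_pos: [0.4734, 0.0992, 0.0953]
tool_rot: [[0.963, 0.27, -0.013], [0.27, -0.963, 0.01], [-0.01, -0.013, -1.0]]
wrist_force: [-0.4, 0.4, -0.1]
width: 0.085
```

```bash
python3 go.py .4669 .1013 .088; python3 - <<'E'
from h import *
snap('wrist','w6');snap('scene','s6')
E
```

```text
t 6.65 tcp [0.4734 0.0992 0.0953] F [-0.45  0.37 -0.14] w 0.085
R [[0.963, 0.27, -0.013], [0.27, -0.963, 0.01], [-0.01, -0.013, -1.0]]
delta tool [-0.0056 -0.0037  0.0074]
```

View pics/w6.png

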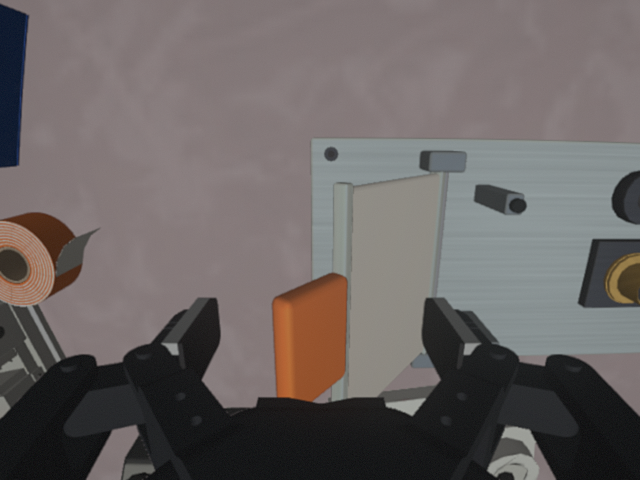

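View pics/s6.png

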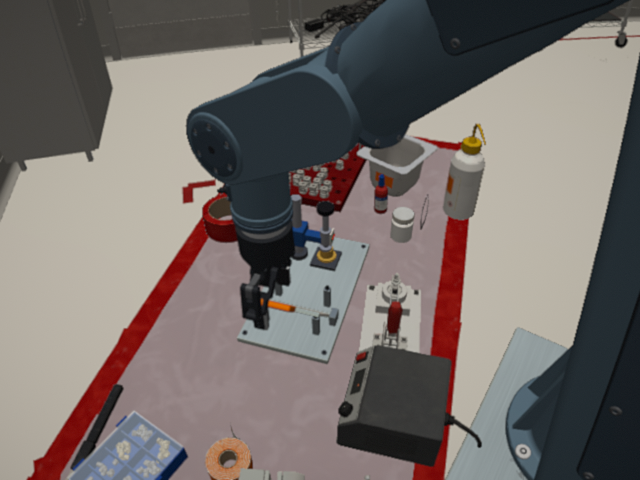

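>>> move_arm --targets '[[[-0.003, -0.003, -0.004, 0, -1], [-0.002, -0.001, -0.004, 0, -0.6], [0, 0, -0.002, 0, -0.3], [0, 0, 0, 0, 0], [0, 0, 0, 0, 0], [0, 0, 0, 0, 0]]]' --grip_force 30

```text
clock: 7.35
tool_pos: [0.4739, 0.1012, 0.1159]
tool_rot: [[0.963, 0.27, 0.004], [0.27, -0.963, 0.009], [0.006, -0.008, -1.0]]
wrist_force: [-0.2, -0.3, 0.3]
width: 0.0423
```

```bash
cat > rel.py <<'E'
from h import *
o=manip.get_obs();p=np.array(o['tool_pos']);d=p[:2]-[.4875,.0291]
print('t',round(o['clock'],2),'dx',round(d[0]*.9616+d[1]*.2743,4),'dy',round(-d[0]*.2743+d[1]*.9616,4),'z',round(p[2],4),'w',round(o['width'],4),'F',np.round(o['wrist_force'],1),'R',np.round(o['tool_rot'],3).tolist())
E
python3 rel.py; python3 - <<'E'
from h import *
snap('wrist','w7')
E
```

```text
t 7.35 dx 0.0067 dy 0.0731 z 0.1159 w 0.0423 F [-0.2 -0.3  0.3] R [[0.963, 0.27, 0.004], [0.27, -0.963, 0.009], [0.006, -0.008, -1.0]]
```

View pics/w7.png

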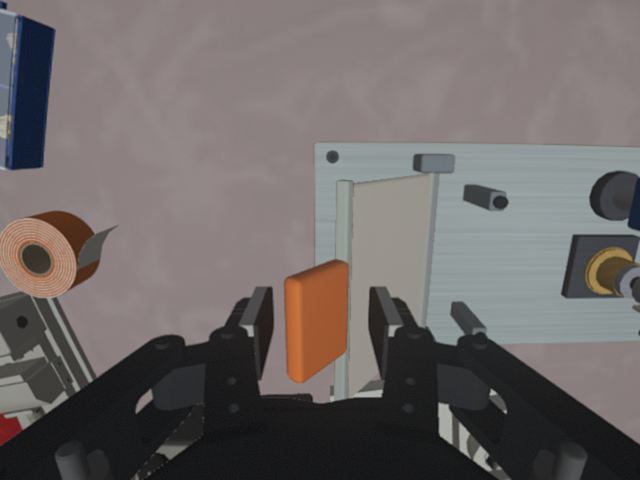

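>>> move_arm --targets '[[[-0.003, -0.001, 0.006, 0, 0], [-0.002, 0, 0.005, 0, 0], [0, 0, 0.002, 0, 0], [0, 0, 0, 0, 0]]]'

```text
clock: 7.8
tool_pos: [0.4674, 0.101, 0.1005]
tool_rot: [[0.963, 0.27, 0.001], [0.27, -0.963, 0.009], [0.004, -0.009, -1.0]]
wrist_force: [-0.0, -0.4, -0.8]
width: 0.0431
```

```bash
python3 rel.py
```

```text
t 7.8 dx 0.0004 dy 0.0747 z 0.1005 w 0.0431 F [-0.  -0.4 -0.8] R [[0.963, 0.27, 0.001], [0.27, -0.963, 0.009], [0.004, -0.009, -1.0]]
```

>>> move_arm --targets '[[[0, 0.004, -0.001, 0, 0], [0, 0.005, -0.001, 0, 0], [0, 0.005, -0.001, 0, 0], [0, 0.005, -0.001, 0, 0], [0, 0.005, -0.001, 0, 0], [0, 0.003, 0, 0, 0]]]'

```text
clock: 8.4
tool_pos: [0.4757, 0.073, 0.1061]
tool_rot: [[0.963, 0.27, 0.002], [0.27, -0.963, 0.01], [0.004, -0.009, -1.0]]
wrist_force: [-0.1, 0.5, 0.3]
width: 0.0425
```

```bash
python3 rel.py; python3 - <<'E'
from h import *
snap('wrist','w8')
E
```

```text
t 8.4 dx 0.0007 dy 0.0455 z 0.1061 w 0.0425 F [-0.1  0.5  0.3] R [[0.963, 0.27, 0.002], [0.27, -0.963, 0.01], [0.004, -0.009, -1.0]]
```

View pics/w8.png

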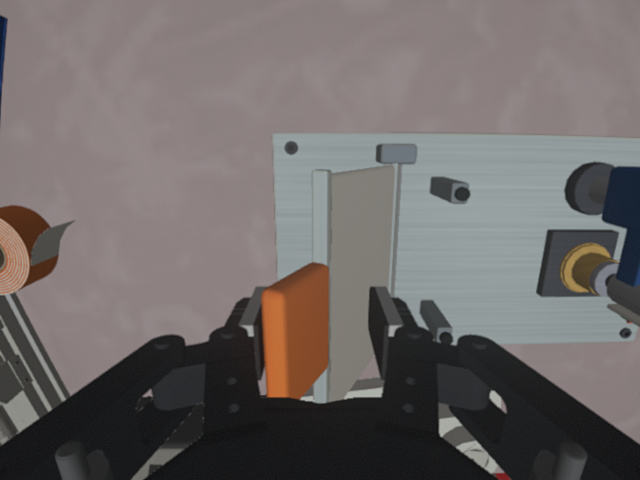

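>>> move_arm --targets '[[[0, 0.004, -0.001, 0, 0], [0, 0.005, -0.0015, 0, 0], [0, 0.005, -0.0015, 0, 0], [0, 0.005, -0.0015, 0, 0], [0, 0.005, -0.0015, 0, 0], [0, 0.004, -0.0015, 0, 0], [0, 0.002, 0, 0, 0], [0, 0, 0, 0, 0]]]'

```text
clock: 9.25
tool_pos: [0.4846, 0.0405, 0.1149]
tool_rot: [[0.963, 0.269, 0.002], [0.269, -0.963, 0.009], [0.004, -0.008, -1.0]]
wrist_force: [-0.8, -0.4, 0.5]
width: 0.0428
```

```bash
python3 rel.py; python3 - <<'E'
from h import *
snap('wrist','w9')
E
```

```text
t 9.25 dx 0.0003 dy 0.0118 z 0.1149 w 0.0428 F [-0.8 -0.4  0.5] R [[0.963, 0.269, 0.002], [0.269, -0.963, 0.009], [0.004, -0.008, -1.0]]
```

View pics/w9.png

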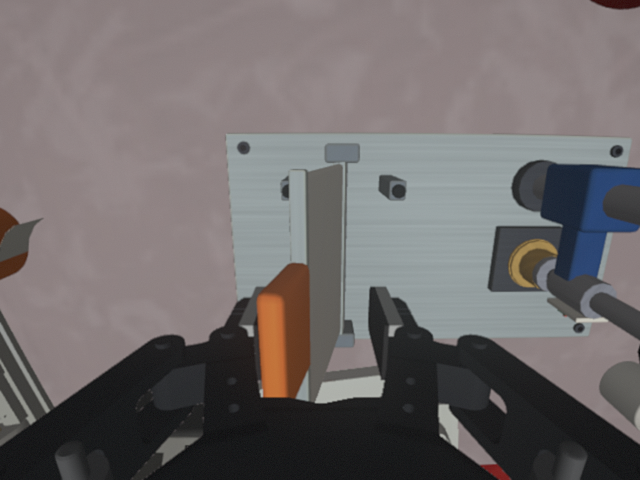

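>>> move_arm --targets '[[[0, 0.002, -0.001, 0, 0.12], [0, 0.002, -0.002, 0, 0.24], [0, 0.001, -0.002, 0, 0.36], [0, 0.001, -0.001, 0, 0.48], [0, 0, 0, 0, 0.5], [0, 0, 0, 0, 0.5]]]'

```text
clock: 9.9
tool_pos: [0.4861, 0.0347, 0.1213]
tool_rot: [[0.963, 0.27, 0.002], [0.27, -0.963, 0.009], [0.004, -0.008, -1.0]]
wrist_force: [-0.5, 0.5, -0.1]
width: 0.0212
```

```bash
python3 rel.py; python3 - <<'E'
from h import *
snap('wrist','w10')
E
```

```text
t 9.9 dx 0.0002 dy 0.0058 z 0.1213 w 0.0212 F [-0.5  0.5 -0.1] R [[0.963, 0.27, 0.002], [0.27, -0.963, 0.009], [0.004, -0.008, -1.0]]
```

View pics/w10.png

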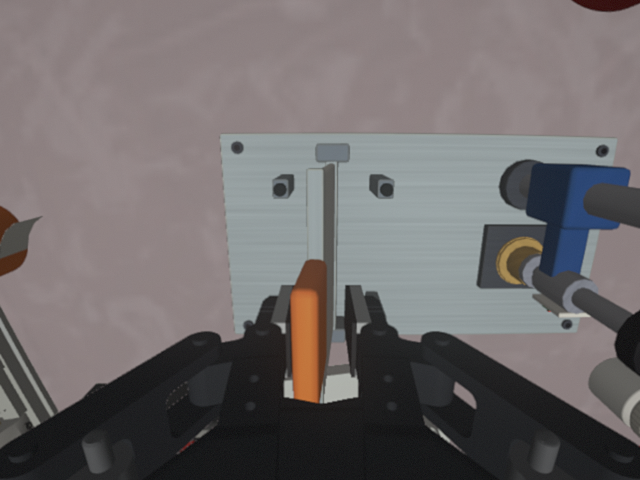

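>>> move_arm --targets '[[[0, 0.001, 0, 0, 0.55], [0, 0.002, -0.001, 0, 0.6], [0, 0.002, -0.001, 0, 0.7], [0, 0, 0, 0, 1], [0, 0, 0, 0, 1], [0, 0, 0, 0, 1], [0, 0, 0, 0, 1]]]' --grip_force 30

```text
clock: 10.65
tool_pos: [0.4878, 0.0283, 0.1233]
tool_rot: [[0.963, 0.27, 0.002], [0.27, -0.963, 0.007], [0.004, -0.006, -1.0]]
wrist_force: [0.1, -0.8, -0.8]
width: 0.0101
```

```bash
python3 rel.py; python3 - <<'E'
from h import *
snap('wrist','w11');snap('scene','s11');snap('top','t11')
E
```

```text
t 10.65 dx 0.0001 dy -0.0008 z 0.1233 w 0.0101 F [ 0.1 -0.8 -0.8] R [[0.963, 0.27, 0.002], [0.27, -0.963, 0.007], [0.004, -0.006, -1.0]]
```

View pics/w11.png

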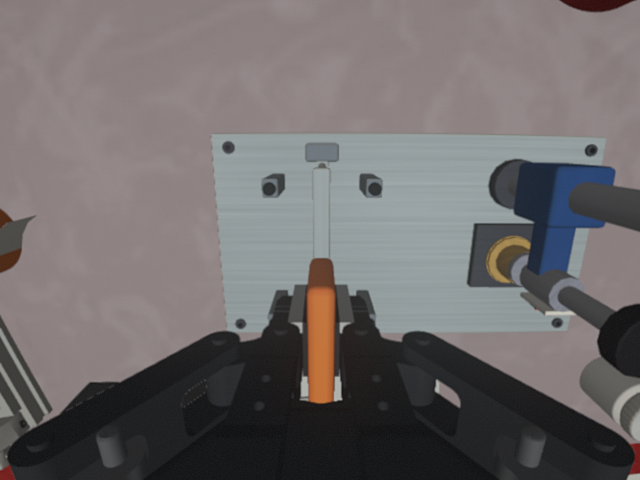

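View pics/s11.png

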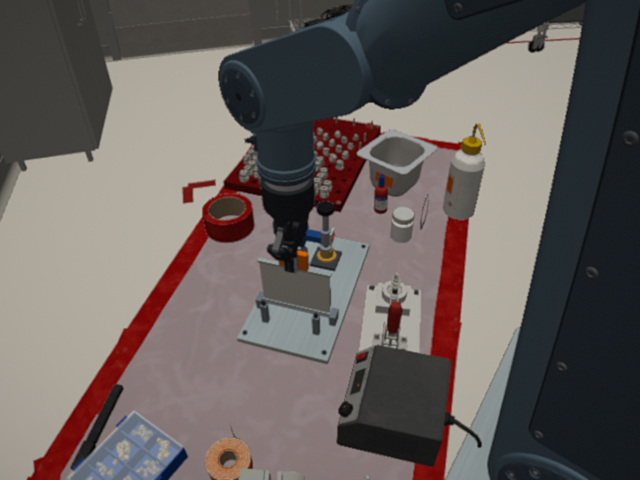

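>>> move_arm --targets '[[[0, 0, 0, 0, 1], [0, 0, 0, 0, 1], [0, 0, 0, 0, 1], [0, 0, 0, 0, 1]]]'

```text
clock: 11.2
tool_pos: [0.4878, 0.0283, 0.1233]
tool_rot: [[0.963, 0.27, 0.002], [0.27, -0.963, 0.007], [0.003, -0.006, -1.0]]
wrist_force: [0.0, -2.6, -0.7]
width: 0.0095
```

```bash
python3 rel.py; python3 - <<'E'
from h import *
i=snap('wrist','w12').astype(int);C=cam('wrist')
e=np.array([-.2743,.9616])
m=((i[...,0]>140)&(i[...,2]<60)&(i[...,0]-i[...,1]>50)).astype(np.uint8)
ys,xs=np.nonzero(m);ys0=ys.min();b=xs[ys<ys0+8];tab=onz(C,b.mean(),ys0+4,.161);hb=onz(C,322,152,.030)
print('tab px',b.mean(),ys0,tab,'hinge blk',hb,'dy mm',1e3*(e@(tab-hb)[:2]),'lean',(e@(tab-hb)[:2])/.135, 'tool y vs hinge blk',1e3*(e@(np.array(manip.get_obs()['tool_pos'])-hb)[:2]))
a=snap('scene','s12')[:,:,::-1]
cv2.imwrite('pics/s12c.png',cv2.resize(a[190:300,260:380],None,fx=5,fy=5,interpolation=cv2.INTER_CUBIC))
cv2.imwrite('pics/w12c.png',cv2.resize(i[140:360,440:640,::-1].astype(np.uint8),None,fx=2.7,fy=2.7,interpolation=cv2.INTER_CUBIC))
E
```

```text
t 11.2 dx 0.0 dy -0.0008 z 0.1233 w 0.0095 F [ 0.  -2.6 -0.7] R [[0.963, 0.27, 0.002], [0.27, -0.963, 0.007], [0.003, -0.006, -1.0]]
tab px 320.4466019417476 288 [0.50934903 0.03429905 0.161     ] hinge blk [0.55099458 0.04578192 0.03      ] dy mm 0.38144724403038793 lean 0.0028255351409658363 tool y vs hinge blk 0.5533613367200568
```

View pics/s12c.png

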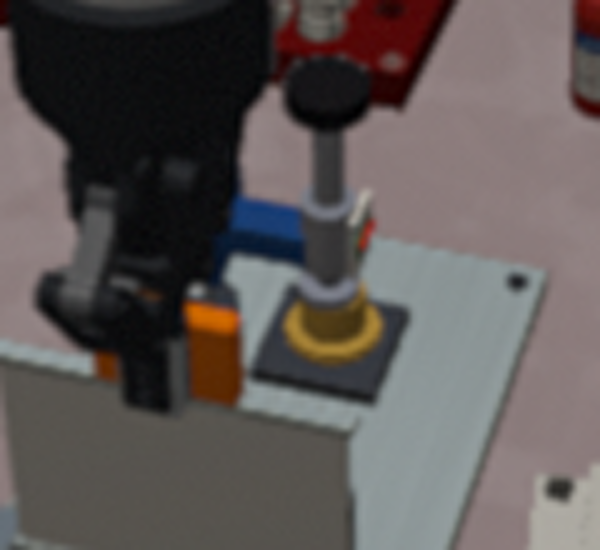

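View pics/w12c.png

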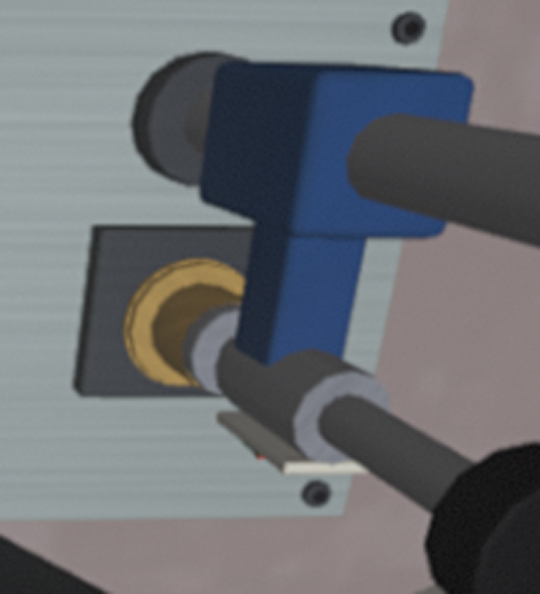

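```bash
python3 -c "
from plant import manip
print(manip.hand_in())"; python3 rel.py
```

```text
the job is handed in; nothing more can be done
None
the job is handed in; nothing more can be done
```

I pressed the gauge cap down with the fingers shut, and the foot now rests on the spacer. I then swung the flap up between half-open jaws and closed them on the orange tab at upright. The job was handed in with the tab still gripped. The hand-in gives no verdict, so the results below are my own last checks, at about 11 s of the 45 s.

- **Gauge:** the fingertips stopped at 145.1 mm, with the middle of the green band at 145.5 mm. The scene camera gave a slightly lower cap, about 143.5 mm; both are inside the 142–149 mm band. The pointer was too small in the pictures to read against the green band directly.
- **Spacer:** the pictures show the foot centred on it, and it looks unmoved on its anvil.
- **Flap:** the lean is about 0.003 rad from the wrist picture. From the gripper's position over the hinge it is about -0.007 rad. The grip is 30 N on the tab, with the fingers 9.5 mm apart. The gripper's position did not change over the last 0.5 s.
- **Jar and bottle:** both look untouched in the pictures.

The only disagreement was the 1.6 mm between the two cap heights.

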